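Lift the locked stay and shut the collet drawer

TASK

Beside the micro-mill two small drawer cases stand with their drawers locked open by a stay, the hinged steel bar beside the lid hinge. On the case whose drawer holds the small round collets, lift the stay by its round grip until it stands about upright and leave it standing, then push that drawer fully home. Leave the stay of the other case, with the flat bars in its drawer, down as it is.

Things in the scene. Friction and masses are not known exactly. Their poses are not given: they have to be found in the camera images.
- collet_case: grey drawer case, aluminium lid, 180 deep (x) x 130 wide (y) x 75 high, fixed; its drawer holds 21 mm wide round collets. Origin: centre of its underside; x to its back (drawer opens to -x), z up. Lid hinge pin, also the stay's pivot: parallel to y at x = -84, z = 78 mm. The other case is alike, at least 45 mm away, drawers included; low loose things lie about, one stands on each lid.
- collet_grip (a point): centre of the round grip of the collet case's stay: a dark steel disc of 26 mm diameter, 14 mm thick along the case's y; pinch it across y, it can turn between the fingers. It lies 65 mm from the pivot along the bar and 24 mm above the bar's centreline: with the stay down at x = -149, y = -45, z = 102 mm of the case; it swings up and back (+x) about the pin.
- collet_stay (a joint): angle of the collet case's stay, a steel bar 12 wide, 8 thick, 100 mm long from its pivot, in the plane y = -45 mm of the case. 0 = down: level over the drawer to -x, the foot at its end (32 mm below the centreline) behind the drawer's front panel; 1.57 = upright; end stop 2.0, leaning back over the lid. Stiff hinge (0.1 N m): it stays where left.
- collet_drawer (a joint): opening of the collet drawer in m: 0 = shut (end stop), starts near 0.108, most 0.115; with the stay down it shuts no farther than about 0.094. Friction 1.5 N, stays where left. Flat front panel 126 wide, 12 thick, z = 8 to 60 mm, outer face at x = -102 mm of the case minus the opening. The half from y = 0 to 50 mm is clear of the raised stay.
- bar_stay (a joint): angle of the same stay on the other case, whose drawer holds three flat steel bars: 0 = down, as it starts (up to 0.04) and must remain.

How it is judged:
By the outcome, as a careful person would: the job done as asked, in the order asked, and still so for the second after the job is handed in, with the robot touching nothing.
It also fails if it takes over 45 s, if anything falls off the work surface, if the arm or the gripper's body presses on something with over 40 N, if the wrist force passes 120 N, or if a joint passes its speed limit or range.

ROBOT

A 7-joint arm with a two-finger parallel gripper is mounted at the origin on the work surface. World frame = base frame: x ahead of the robot, y to its left, z up, the work surface at z = 0. Lengths are in m, angles in rad, forces in N, time in s.
With the tool pointing down it reaches from about 0.4 to 0.875 m from the base axis. Payload 6.5 kg.
Tool frame: the origin (TCP) lies at the centre of the arm's flange, where the gripper is bolted on; the fingertips stand 173 mm ahead of it and the grasp point (between the pads) lies 155 mm ahead of it; z points along the fingers, y is the line along which they close (so a half turn about z gives the same grasp; the last joint's range is limited). The gripper opens to 85 mm and grips with 20 to 120 N. Pads are 22 mm wide; open, the fingers measure 114 mm over their backs; the gripper's body (76 mm by 85 mm) begins 54 mm behind the grasp point. The pads swing forward as they close: fully open they stand 13 mm farther back than shut.
Start: joints at [1.228, 0.536, -0.004, 1.538, 0.003, 1.067, -0.071], TCP at [0.178, -0.625, 0.405] pointing down, gripper open.
Joint ranges: [-2.7, 2.7], [-0.37, 2.16], [-1.27, 1.26], [0.24, 2.4], [-1.31, 4.45], [0.19, 1.91], [-2.76, 2.76]. Speed limits (rad/s): [2.39, 2.39, 3.14, 3.14, 3.14, 3.14, 3.14].

INTERFACE

Orientations are given as a unit quaternion [w, x, y, z].
In Python, from bench import manip gives the robot as it stands.
- The arm moves only by the tool apply_moves, never from a script. Its argument "targets" is a list of rows, each a list of 7 numbers: the gripper's target within -1 to 1 (shut at 1, half-way at 0, fully open at -1), then the shift along the tool's x, y, z in cm, then the turn, a rotation vector about the tool's x, y, z in degrees. A call has 1 to 12 rows; each row is the pose to reach, as a shift and turn from the pose commanded when the call began, along the tool's axes at that moment; what a row does not reach only later rows make up. A row lasts 1/8 s, in which the tool goes at most 62.5 mm and 10.7 degrees, less where a joint would pass 70% of its speed; a pose out of reach is approached as far as the arm can. A call with a gripper value outside its range is refused whole. The fingers move at their own pace and stop on an object; the grip force is fixed at half the most. Time passes only in rows, so rows that repeat a pose let the fingers close. It gives the time, the measured TCP pose, the force, the opening and the grip force at its end, in the units of the state.
- manip.sense(): the state, without advancing time (a new reading comes with each control period).
- manip.capture(name): name is "scene" or "top" or "wrist"; returns a dict with "img" (384x512x3 uint8, blue, green, red), "z_map" (384x512 float32, m along the optical axis (not along the pixel's ray), 0 where there is no reading), "intrinsics" (3x3 intrinsics, pixels), "eye" and "rotation" of the camera in the world; the wrist camera has in their place "hand_eye" (4x4, takes a point from camera to tool coordinates, whose origin is the TCP and whose axes are the flange's). Camera axes: x right, y up, looking along -z (the intrinsics and any distortion apply to the point x, -y, -z); pixel columns grow to the right and rows downward; lengths in m; the calibration is good to about 2 mm. A picture is of the moment at which its call begins: read the wrist's pose just before it.
- manip.finish_job(): hands the job in; it is judged then, once.
The state is a dict: "clock": time; "joints": joint angles; "qd": joint speeds; "joint_efforts": joint torques, N m; "eef_pos": TCP position; "ee_rot": TCP orientation; "contact_force": force on the tool from outside, world axes, zero at the start; "ft_torque": the same for the moment, N m; "gripper_width": opening from 0.0 (shut) to 1.0 (fully open); "grasp_force": force on a finger pad.
Only numpy, scipy, OpenCV 4.12 (cv2) and the standard library are available. Lean on these libraries where they do the work, as an engineer would, in place of code of your own. Each camera call takes 0.05 s, during which the arm holds its last target. There are 200 camera calls.

## Working session

There is one attempt and no reset: what is moved stays moved. The work goes in short steps, Python scripts to look and compute and a tool call to move; the robot and the scene stay as the last step left them, time stands still between calls to the robot, and variables do not carry over. Pictures are saved under pics/ and viewed, at most 10 in all, crops included, and the job is handed in when it is done.

Besides the shell and the picture viewer there is one more tool, called as name([rows], argument=value, ...), one row to a line, values as JSON. apply_moves: Moves the arm, as the interface text tells. Its arguments: {"type":"object","properties":{"targets":{"type":"array","items":{"type":"array","items":{"type":"number"}}}},"required":["targets"]}

```bash
mkdir -p pics
cat > h.py <<'E'
import numpy as np,cv2
from bench import manip
from scipy.spatial.transform import Rotation as R
def cloud(c,s=None):
    K=np.array(c["intrinsics"]);z=c["z_map"];v,u=np.mgrid[:384,:512]
    p=np.stack([(u-K[0,2])/K[0,0]*z,-(v-K[1,2])/K[1,1]*z,-z],-1)
    if "eye" in c:
        Rm=np.array(c["rotation"])
        if Rm.shape!=(3,3): Rm=R.from_quat(Rm,scalar_first=True).as_matrix()
        w=p@Rm.T+np.array(c["eye"])
    else:
        H=np.array(c["hand_eye"]);w=p@H[:3,:3].T+H[:3,3]
        w=w@R.from_quat(s["ee_rot"],scalar_first=True).as_matrix().T+np.array(s["eef_pos"])
    w[z==0]=np.nan
    return w
E
python3 - <<'E'
from h import *
s=manip.sense();print(s)
for n in("scene","top"):
    c=manip.capture(n);print(n,{k:np.round(v,3).tolist() for k,v in c.items() if k not in("img","z_map")})
    cv2.imwrite(f"pics/{n}1.png",c["img"]);np.save(f"pics/{n}1.npy",cloud(c))
E
```

```text
{'clock': 0.0, 'joints': array([ 1.22782253,  0.5371806 , -0.00445706,  1.53890577,  0.00263633,
        1.06729715, -0.07117344]), 'qd': array([-0.00105495,  0.00152058, -0.00103005,  0.00191893,  0.00023451,
        0.00091797, -0.00044941]), 'joint_efforts': array([-5.09453712e-04, -5.83411717e+01,  1.04829211e+00, -2.59107381e+01,
        1.23802229e-02,  9.63847182e-03,  2.02328982e-05]), 'eef_pos': array([ 0.17752821, -0.62492989,  0.40379058]), 'ee_rot': array([-8.70267898e-04,  9.90430305e-01,  1.38010919e-01, -1.98517929e-04]), 'contact_force': array([-0.2796368 ,  0.17279019, -0.94057909]), 'ft_torque': array([-0.00635074,  0.03187788,  0.01393705]), 'grasp_force': 0.0, 'gripper_width': 1.001517044175561}
scene {'intrinsics': [[401.94, 0.0, 253.568], [0.0, 401.94, 193.99], [0.0, 0.0, 1.0]], 'eye': [1.05, -0.172, 0.532], 'rotation': [0.715, 0.325, 0.245, 0.568]}
top {'intrinsics': [[443.096, 0.0, 250.121], [0.0, 443.096, 190.568], [0.0, 0.0, 1.0]], 'eye': [0.441, -0.035, 0.966], 'rotation': [-0.696, -0.051, 0.05, 0.714]}
```

View pics/top1.png

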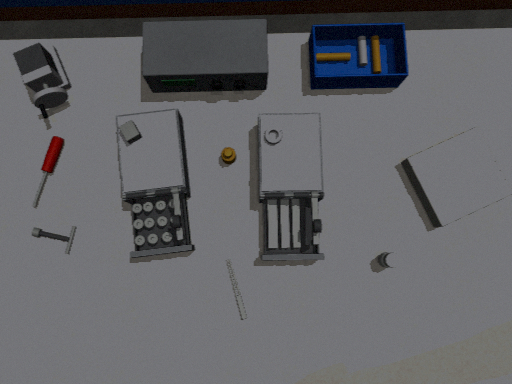

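View pics/scene1.png

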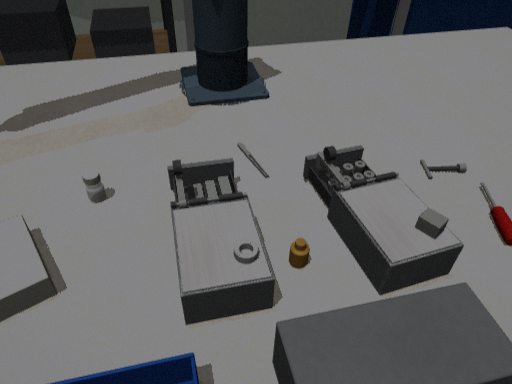

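The collet case is the left one in the top view: lid around (152,152), collets around (155,225), stay at its right edge, x≈178. The bar case is around (290,155). In the scene view the collet case is on the right, lid around (395,225). Next I'll measure its pose.

Run:
```python
from h import *
w=np.load("pics/top1.npy")
for p in[(152,165),(125,120),(178,120),(125,190),(182,190),(177,218),(177,222),(177,226),(135,253),(188,248),(130,131)]:print(p,np.round(w[p[1],p[0]],3))
m=np.zeros((384,512),bool);m[100:200,105:200]=1
z=w[...,2];m&=(z>.068)&(z<.085)
P=w[m];print(len(P),np.median(P[:,2]))
r=cv2.minAreaRect((P[:,:2]*1000).astype(np.float32));print(r,cv2.boxPoints(r))
m=np.zeros((384,512),bool);m[195:270,120:205]=1
for lo,hi in((.05,.068),(.07,.09),(.095,.13)):
    P=w[m&(z>lo)&(z<hi)]
    print(lo,len(P),P.mean(0).round(4),P.min(0).round(3),P.max(0).round(3))
    r=cv2.minAreaRect((P[:,:2]*1000).astype(np.float32));print(r,cv2.boxPoints(r))
```

```text
(152, 165) [0.628 0.164 0.074]
(125, 120) [0.725 0.221 0.074]
(178, 120) [0.723 0.111 0.072]
(125, 190) [0.577 0.218 0.076]
(182, 190) [0.573 0.101 0.082]
(177, 218) [0.515 0.107 0.111]
(177, 222) [0.506 0.106 0.116]
(177, 226) [0.499 0.107 0.111]
(135, 253) [0.45  0.2   0.061]
(188, 248) [0.457 0.093 0.062]
(130, 131) [0.693 0.203 0.101]
5086 0.07492126120034787
((646.9605102539062, 167.85244750976562), (194.18028259277344, 131.22801208496094), 5.433074474334717) [[544.094   223.97891]
 [556.51904  93.34042]
 [749.827   111.72598]
 [737.402   242.36447]]
0.05 403 [0.4573 0.1481 0.0597] [0.442 0.085 0.051] [0.566 0.224 0.068]
((506.45050048828125, 154.461181640625), (118.27005767822266, 127.44941711425781), 5.7955498695373535) [[441.1829  211.88876]
 [454.0526   85.0908 ]
 [571.71814  97.0336 ]
 [558.8484  223.83157]]
0.07 349 [0.5373 0.1404 0.0801] [0.475 0.099 0.07 ] [0.568 0.223 0.086]
((545.020751953125, 144.08065795898438), (154.2686004638672, 72.64249420166016), 54.057098388671875) [[470.3388   102.95234 ]
 [529.1503    60.312744]
 [619.7027   185.20898 ]
 [560.8912   227.84857 ]]
0.095 110 [0.5086 0.1076 0.1109] [0.497 0.101 0.097] [0.521 0.116 0.118]
((509.28363037109375, 108.57255554199219), (24.787689208984375, 14.380361557006836), 4.433531284332275) [[496.37106  114.78314 ]
 [497.4827   100.445816]
 [522.19617  102.36197 ]
 [521.0846   116.699295]]
```

```bash
cat >> h.py <<'E'
def move(pts,yaw=5.5):
    "pts: world TCP positions; prints tool shift (cm) and rotvec (deg) from the measured pose to tool-down at yaw"
    s=manip.sense();r=R.from_quat(s["ee_rot"],scalar_first=True)
    t=R.from_euler("z",yaw,degrees=True)*R.from_euler("x",180,degrees=True)
    print("pos",np.round(s["eef_pos"],4),"t",s["clock"],"rot",(r.inv()*t).as_rotvec(degrees=True).round(1))
    for p in pts:print(np.round(r.inv().apply(np.array(p)-s["eef_pos"])*100,2))
E
python3 -c "
from h import *
move([[.5,-.35,.40],[.53,-.1,.40],[.509,.1085,.36]])"
```

```text
pos [ 0.1776 -0.625   0.4039] t 0.1 rot [-0.1  0.  10.4]
[ 38.53 -17.64   0.41]
[ 48.25 -40.86   0.45]
[ 51.93 -61.49   4.48]
```

apply_moves([
  [-1,6,-2.8,0,0,0,1.5],
  [-1,12,-5.5,0,0,0,3],
  [-1,18,-8.3,0,0,0,4.5],
  [-1,24,-11,0,0,0,6],
  [-1,30,-14,0,0,0,8],
  [-1,36,-17,0,0,0,9],
  [-1,39,-20,0,0,0,10.4],
  [-1,41.5,-25,0,0,0,10.4],
  [-1,44,-30.5,0,0,0,10.4],
  [-1,46,-36,0,0,0,10.4],
  [-1,48,-41,0,0,0,10.4],
  [-1,49,-46,1,0,0,10.4],
])

```text
clock: 1.6
eef_pos: [0.5236, -0.0467, 0.395]
ee_rot: [-0.0, 0.999, 0.048, 0.001]
contact_force: [-0.5, -0.6, -0.7]
gripper_width: 0.999
grasp_force: 0.0
```

```bash
python3 -c "
from h import *
move([[.509,.1085,.37]])"
```

```text
pos [ 0.5236 -0.0467  0.395 ] t 1.6 rot [-0.  -0.1  0. ]
[  0.03 -15.59   2.5 ]
```

apply_moves([
  [-1,0,-5,1,0,0,0],
  [-1,0,-10,2,0,0,0],
  [-1,0,-14,2.5,0,0,0],
  [-1,0,-15.6,2.5,0,0,0],
  [-1,0,-15.6,2.5,0,0,0],
  [-1,0,-15.6,2.5,0,0,0],
])

```text
clock: 2.35
eef_pos: [0.5088, 0.1045, 0.3698]
ee_rot: [0.001, 0.999, 0.046, 0.0]
contact_force: [-0.2, -0.7, 0.6]
gripper_width: 0.997
grasp_force: 0.0
```

Run:
```python
from h import *
s=manip.sense();c=manip.capture("wrist");w=cloud(c,s);np.save("pics/w1.npy",w);cv2.imwrite("pics/w1.png",c["img"])
z=w[...,2];m=(z>.098)&(z<.13)&(abs(w[...,0]-.509)<.03)&(abs(w[...,1]-.108)<.03)
P=w[m];print(len(P),P.min(0).round(4),P.max(0).round(4),np.median(P,0).round(4))
r=cv2.minAreaRect((P[:,:2]*1000).astype(np.float32));print(r)
move([[.509,.1085,.257]])
```

```text
556 [0.4976 0.1007 0.1021] [0.5215 0.1163 0.1167] [0.5118 0.1085 0.1129]
((509.468505859375, 108.4906234741211), (23.849218368530273, 13.52798080444336), 5.3290910720825195)
pos [0.5088 0.1045 0.3698] t 2.4 rot [ 0.1 -0.  -0.2]
[ 0.05 -0.41 11.28]
```

View pics/w1.png

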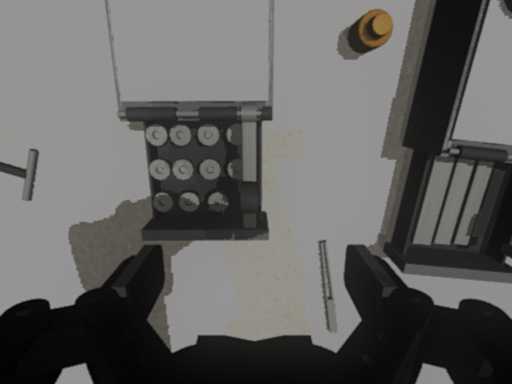

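The wrist view shows the grip at about (250,195), over the collet drawer; its centre is (0.509, 0.1085), as before. Going down.

apply_moves([
  [-1,0,0,4,0,0,0],
  [-1,0,0,8,0,0,0],
  [-1,0,0,10.5,0,0,0],
  [-1,0,0,11.3,0,0,0],
  [-1,0,0,11.3,0,0,0],
  [-1,0,0,11.3,0,0,0],
])

```text
clock: 3.15
eef_pos: [0.509, 0.1063, 0.2578]
ee_rot: [-0.0, 0.999, 0.047, 0.001]
contact_force: [-0.7, 0.0, -0.3]
gripper_width: 1.004
grasp_force: 0.0
```

```bash
python3 -c "
from h import *
move([[.509,.1085,.257]])"
```

```text
pos [0.509  0.1063 0.2578] t 3.15 rot [-0.  -0.1 -0.1]
[ 0.02 -0.22  0.08]
```

Still 2 mm off in y. I'll correct that and close.

apply_moves([
  [-1,0,-0.2,0,0,0,0],
  [-1,0,-0.2,0,0,0,0],
  [1,0,-0.2,0,0,0,0],
  [1,0,-0.2,0,0,0,0],
  [1,0,-0.2,0,0,0,0],
  [1,0,-0.2,0,0,0,0],
  [1,0,-0.2,0,0,0,0],
  [1,0,-0.2,0,0,0,0],
])

```text
clock: 4.15
eef_pos: [0.5082, 0.1083, 0.2567]
ee_rot: [0.0, 0.999, 0.048, -0.0]
contact_force: [-0.6, -0.7, 2.0]
gripper_width: 0.15
grasp_force: 60.9
```

apply_moves([
  [1,0.37,0,-0.83,0,0,0],
  [1,0.84,0,-1.6,0,0,0],
  [1,1.41,0,-2.3,0,0,0],
  [1,2.07,0,-2.93,0,0,0],
  [1,2.8,0,-3.46,0,0,0],
  [1,3.6,0,-3.89,0,0,0],
])

```text
clock: 4.9
eef_pos: [0.5425, 0.1117, 0.2953]
ee_rot: [0.001, 0.999, 0.048, -0.003]
contact_force: [-7.9, -1.3, -4.6]
gripper_width: 0.15
grasp_force: 58.4
```

Following the arc well with small forces. Second half:

apply_moves([
  [1,0.85,0,-0.33,0,0,0],
  [1,1.73,0,-0.54,0,0,0],
  [1,2.63,0,-0.63,0,0,0],
  [1,3.54,0,-0.61,0,0,0],
  [1,4.43,0,-0.47,0,0,0],
  [1,5.3,0,-0.21,0,0,0],
  [1,5.45,0,-0.15,0,0,0],
  [1,5.45,0,-0.15,0,0,0],
  [1,5.45,0,-0.15,0,0,0],
])

```text
clock: 6.02
eef_pos: [0.5985, 0.1171, 0.2986]
ee_rot: [0.0, 0.999, 0.047, -0.0]
contact_force: [-5.1, -1.2, 2.7]
gripper_width: 0.156
grasp_force: 58.6
```

Run:
```python
from h import *
c=manip.capture("scene");cv2.imwrite("pics/s2.png",cv2.resize(c["img"][80:300,230:512],None,fx=2.5,fy=2.5))
```

```text
(no output)
```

View pics/s2.png

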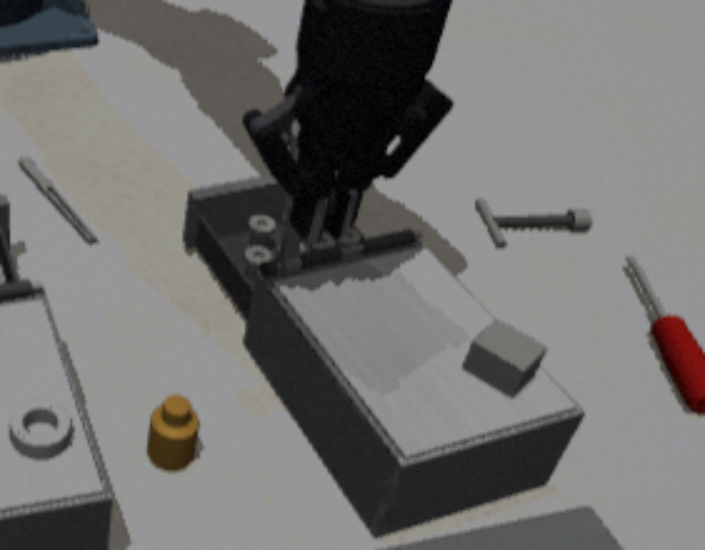

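The fingers hold the stay about upright (bar near (300,215)), and the block on the lid hasn't moved. Releasing and rising.

apply_moves([
  [0,0,0,0,0,0,0],
  [-0.2,0,0,0,0,0,0],
  [-0.2,0,0,0,0,0,0],
  [-0.2,0,0,0,0,0,0],
  [-0.2,0,0,-3,0,0,0],
  [-0.2,0,0,-7,0,0,0],
  [-0.2,0,0,-12,0,0,0],
  [-0.2,0,0,-12,0,0,0],
  [-0.2,0,0,-12,0,0,0],
])

```text
clock: 7.2
eef_pos: [0.5981, 0.117, 0.4166]
ee_rot: [0.0, 0.999, 0.048, -0.0]
contact_force: [0.5, -1.2, -0.3]
gripper_width: 0.603
grasp_force: 0.0
```

Run:
```python
from h import *
s=manip.sense()
c=manip.capture("wrist");w=cloud(c,s)
z=w[...,2];m=(z>.1)&(z<.2)&(abs(w[...,0]-.58)<.06)&(abs(w[...,1]-.115)<.03)
P=w[m];print(len(P))
for a in np.arange(.1,.2,.01):
    q=P[(P[:,2]>a)&(P[:,2]<a+.01)]
    if len(q):print(a.round(2),len(q),q.mean(0).round(4),q.min(0).round(3),q.max(0).round(3))
c=manip.capture("scene");cv2.imwrite("pics/s3.png",cv2.resize(c["img"][80:300,230:512],None,fx=2.5,fy=2.5))
# panel front centre (case frame): origin (.653,.1676)
a=np.radians(5.5);X=np.array([np.cos(a),np.sin(a),0]);Y=np.array([-X[1],X[0],0]);O=np.array([.653,.1676,0]);U=np.array([0,0,1])
f=lambda x,y,z:O+X*x+Y*y+U*z
print(f(-.26,.025,.4),f(-.26,.025,.205),f(-.12,.025,.205))
move([f(-.26,.025,.42),f(-.26,.025,.205),f(-.102-.011,.025,.205)])
```

```text
1551
0.13 14 [0.5675 0.1142 0.1369] [0.566 0.109 0.134] [0.568 0.12  0.14 ]
0.14 174 [0.5774 0.1151 0.1476] [0.565 0.109 0.14 ] [0.6   0.124 0.15 ]
0.15 591 [0.585  0.1159 0.1559] [0.564 0.108 0.15 ] [0.599 0.124 0.16 ]
0.16 114 [0.5633 0.1139 0.165 ] [0.561 0.108 0.16 ] [0.565 0.12  0.17 ]
0.17 658 [0.547  0.1122 0.1743] [0.526 0.104 0.17 ] [0.564 0.119 0.178]
[0.39180084 0.16756501 0.4       ] [0.39180084 0.16756501 0.205     ] [0.53115631 0.18098341 0.205     ]
pos [0.5978 0.1169 0.4155] t 7.3 rot [ 0.   0.2 -0. ]
[-20.03  -7.01  -0.4 ]
[-19.97  -7.02  21.1 ]
[-5.27 -7.03 21.06]
```

View pics/s3.png

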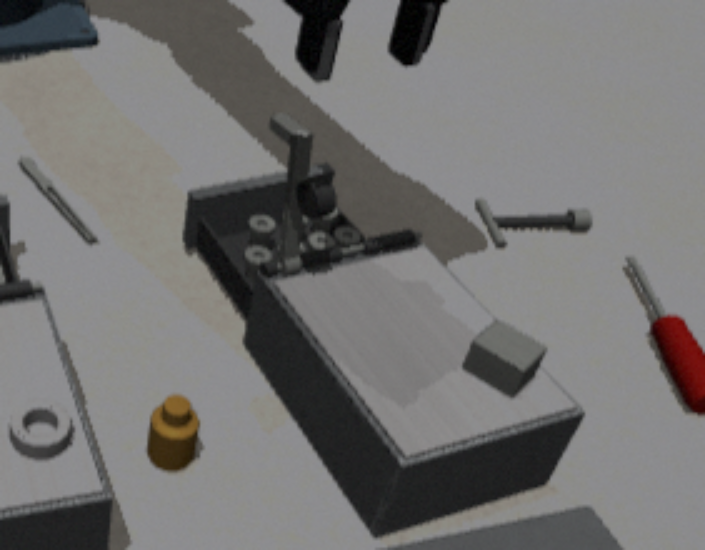

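The stay stands and the drawer is free. The wrist data suggest it leans a few degrees short of upright, so I'll check that with the fixed cameras.

Run:
```python
from h import *
from scipy.optimize import least_squares
for n in("scene","wrist"):
    s=manip.sense();c=manip.capture(n);w=cloud(c,s)
    a=np.radians(5.4);X=np.array([np.cos(a),np.sin(a)]);Y=np.array([-X[1],X[0]])
    d=w[...,:2]-[.653,.1676];x=d@X*1000;y=d@Y*1000;z=w[...,2]*1000
    m=(abs(y+45)<6)&(z>88)&(z<190)&(x>-150)&(x<-30)
    P=np.c_[x[m]+84,z[m]-78]   # rel pivot
    def sd(q,c,h): # box signed distance
        e=abs(q-c)-h; return np.hypot(*np.maximum(e,0).T)+np.minimum(e.max(1),0)
    best=[]
    for t in np.arange(60,110,1):
        r=np.radians(t);D=np.array([-np.cos(r),np.sin(r)]);N=np.array([np.sin(r),np.cos(r)])
        q=np.c_[P@D,P@N]
        e=np.minimum.reduce([abs(sd(q,[50,0],[50,4])),abs(sd(q,[96,-16],[4,16])),abs(np.hypot(q[:,0]-65,q[:,1]-24)-13)])
        best.append((np.minimum(e,6).mean(),t))
    print(n,len(P),sorted(best)[:4],P.min(0),P.max(0))
```

```text
scene 551 [(np.float64(1.1252558519165439), np.int64(80)), (np.float64(1.181202193048544), np.int64(81)), (np.float64(1.5049348469319892), np.int64(79)), (np.float64(1.581163574898357), np.int64(82))] [-47.40757696  10.04188399] [ 27.37057323 100.11106923]
wrist 1464 [(np.float64(0.6694880959472712), np.int64(81)), (np.float64(0.7129354581390052), np.int64(80)), (np.float64(1.111592173464623), np.int64(82)), (np.float64(1.249524495736636), np.int64(79))] [-47.65880303  55.39882369] [25.90040262 99.8302603 ]
```

Both cameras say 81°. I'll regrip the disc and bring it past 90°.

apply_moves([
  [-0.2,-1.1,0,3,0,0,0],
  [-0.2,-1.1,0,7,0,0,0],
  [-0.2,-1.1,0,10.5,0,0,0],
  [-0.2,-1.1,0,11.5,0,0,0],
  [-0.2,-1.1,0,11.5,0,0,0],
  [-0.2,-1.1,0,11.5,0,0,0],
  [1,-1.1,0,11.5,0,0,0],
  [1,-1.1,0,11.5,0,0,0],
  [1,-1.1,0,11.5,0,0,0],
  [1,-1.1,0,11.5,0,0,0],
  [1,-1.1,0,11.5,0,0,0],
])

```text
clock: 8.78
eef_pos: [0.5877, 0.116, 0.3029]
ee_rot: [-0.0, 0.999, 0.048, 0.001]
contact_force: [-0.9, -1.5, 5.5]
gripper_width: 0.153
grasp_force: 59.5
```

apply_moves([
  [1,0.4,0,0.1,0,0,0],
  [1,0.8,0,0.2,0,0,0],
  [1,1.2,0,0.35,0,0,0],
  [1,1.4,0,0.4,0,0,0],
  [1,1.4,0,0.4,0,0,0],
  [1,1.4,0,0.4,0,0,0],
])

```text
clock: 9.52
eef_pos: [0.6007, 0.1174, 0.2987]
ee_rot: [0.0, 0.999, 0.048, -0.001]
contact_force: [-3.9, -0.1, 8.8]
gripper_width: 0.154
grasp_force: 61.6
```

apply_moves([
  [0,0,0,0,0,0,0],
  [-0.2,0,0,0,0,0,0],
  [-0.2,0,0,0,0,0,0],
  [-0.2,0,0,0,0,0,0],
  [-0.2,0,0,-3,0,0,0],
  [-0.2,0,0,-7,0,0,0],
  [-0.2,0,0,-12,0,0,0],
  [-0.2,0,0,-12,0,0,0],
  [-0.2,0,0,-12,0,0,0],
])

```text
clock: 10.65
eef_pos: [0.601, 0.1172, 0.4176]
ee_rot: [0.0, 0.999, 0.048, -0.0]
contact_force: [-0.4, -0.2, -0.7]
gripper_width: 0.599
grasp_force: 0.0
```

```bash
cat > fit.py <<'E'
from h import *
def fit(names=("scene",)):
  for n in names:
    s=manip.sense();c=manip.capture(n);w=cloud(c,s)
    a=np.radians(5.4);X=np.array([np.cos(a),np.sin(a)]);Y=np.array([-X[1],X[0]])
    d=w[...,:2]-[.653,.1676];x=d@X*1000;y=d@Y*1000;z=w[...,2]*1000
    m=(abs(y+45)<6)&(z>88)&(z<190)&(x>-150)&(x<-30)
    P=np.c_[x[m]+84,z[m]-78]
    def sd(q,c,h):
        e=abs(q-c)-h; return np.hypot(*np.maximum(e,0).T)+np.minimum(e.max(1),0)
    best=[]
    for t in np.arange(60,115,1):
        r=np.radians(t);D=np.array([-np.cos(r),np.sin(r)]);N=np.array([np.sin(r),np.cos(r)])
        q=np.c_[P@D,P@N]
        e=np.minimum.reduce([abs(sd(q,[50,0],[50,4])),abs(sd(q,[96,-16],[4,16])),abs(np.hypot(q[:,0]-65,q[:,1]-24)-13)])
        best.append((round(float(np.minimum(e,6).mean()),2),int(t)))
    print(n,len(P),sorted(best)[:3])
    m=(abs(y-25)<20)&(z>52)&(z<66)&(x<-100)&(x>-230)
    print("panel x",np.percentile(x[m],[1,50,99]) if m.any() else None)
E
python3 - <<'E'
from fit import *
fit(("scene","wrist","top"))
a=np.radians(5.4);X=np.array([np.cos(a),np.sin(a),0]);Y=np.array([-X[1],X[0],0]);O=np.array([.653,.1676,0]);U=np.array([0,0,1])
f=lambda x,y,z:O+X*x+Y*y+U*z
move([f(-.25,.025,.42),f(-.25,.025,.205),f(-.102-.011,.025,.205)])
E
```

```text
scene 564 [(1.08, 90), (1.21, 89), (1.37, 91)]
panel x [-206.79958449 -197.61245913 -194.52880705]
wrist 1477 [(0.64, 90), (0.88, 91), (0.94, 89)]
panel x [-206.36275384 -199.13196077 -194.92584561]
top 283 [(1.06, 91), (1.18, 92), (1.22, 90)]
panel x None
pos [0.6009 0.1172 0.4165] t 10.8 rot [ 0.   0.2 -0. ]
[-19.33  -7.05  -0.3 ]
[-19.27  -7.06  21.2 ]
[-5.57 -7.05 21.17]
```

The stay stands at 90°. Next I'll move to the front of the drawer with the fingers shut.

apply_moves([
  [1,-4,-1.5,-1,0,0,0],
  [1,-9,-3.3,-1,0,0,0],
  [1,-14,-5.2,-0.5,0,0,0],
  [1,-19.3,-7.1,0,0,0,0],
  [1,-19.3,-7.1,4,0,0,0],
  [1,-19.3,-7.1,9,0,0,0],
  [1,-19.3,-7.1,14,0,0,0],
  [1,-19.3,-7.1,18.5,0,0,0],
  [1,-19.3,-7.1,21.2,0,0,0],
  [1,-19.3,-7.1,21.2,0,0,0],
  [1,-19.3,-7.1,21.2,0,0,0],
])

```text
clock: 12.18
eef_pos: [0.4026, 0.1698, 0.2066]
ee_rot: [-0.0, 0.999, 0.048, 0.0]
contact_force: [0.2, -0.2, 0.7]
gripper_width: 0.002
grasp_force: 0.0
```

Run:
```python
from fit import *
fit()
a=np.radians(5.4);X=np.array([np.cos(a),np.sin(a),0]);Y=np.array([-X[1],X[0],0]);O=np.array([.653,.1676,0]);U=np.array([0,0,1])
f=lambda x,y,z:O+X*x+Y*y+U*z
move([f(-.102-.011,.025,.205)],5.4)
```

```text
scene 562 [(1.14, 90), (1.31, 89), (1.4, 91)]
panel x [-207.15090994 -197.50483929 -193.88544794]
pos [0.4028 0.1698 0.207 ] t 12.225 rot [-0.  -0.1  0.1]
[13.58  0.09  0.22]
```

apply_moves([
  [1,1.5,0,0,0,0,0],
  [1,2.5,0,0,0,0,0],
  [1,3.5,0,0,0,0,0],
  [1,4.5,0,0,0,0,0],
  [1,5.5,0,0,0,0,0],
  [1,6.5,0,0,0,0,0],
  [1,7.5,0,0,0,0,0],
  [1,8.5,0,0,0,0,0],
  [1,9.5,0,0,0,0,0],
  [1,10.5,0,0,0,0,0],
  [1,11.5,0,0,0,0,0],
  [1,12.2,0,0,0,0,0],
])

```text
clock: 13.72
eef_pos: [0.5245, 0.1814, 0.2061]
ee_rot: [-0.0, 0.999, 0.048, 0.0]
contact_force: [-1.8, 1.4, 0.9]
gripper_width: -0.0
grasp_force: 0.8
```

apply_moves([
  [1,0.3,0,0,0,0,0],
  [1,0.6,0,0,0,0,0],
  [1,0.8,0,0,0,0,0],
  [1,0.8,0,0,0,0,0],
])

```text
clock: 14.22
eef_pos: [0.532, 0.182, 0.2061]
ee_rot: [0.0, 0.999, 0.048, 0.0]
contact_force: [-0.4, 1.7, -1.6]
gripper_width: 0.002
grasp_force: 0.2
```

Not at the stop yet. I'll continue in small steps.

apply_moves([
  [1,0.2,0,0,0,0,0],
  [1,0.3,0,0,0,0,0],
  [1,0.4,0,0,0,0,0],
  [1,0.4,0,0,0,0,0],
])

```text
clock: 14.72
eef_pos: [0.5359, 0.1823, 0.2061]
ee_rot: [0.0, 0.999, 0.048, 0.0]
contact_force: [-0.4, -0.6, 0.4]
gripper_width: 0.002
grasp_force: 0.4
```

Run:
```python
from fit import *
c=manip.capture("top");cv2.imwrite("pics/t4.png",cv2.resize(c["img"][90:290,90:340],None,fx=3,fy=3))
fit()
```

```text
scene 578 [(1.13, 90), (1.23, 89), (1.43, 91)]
panel x [-122.14733784 -109.92023321 -103.64446348]
```

View pics/t4.png

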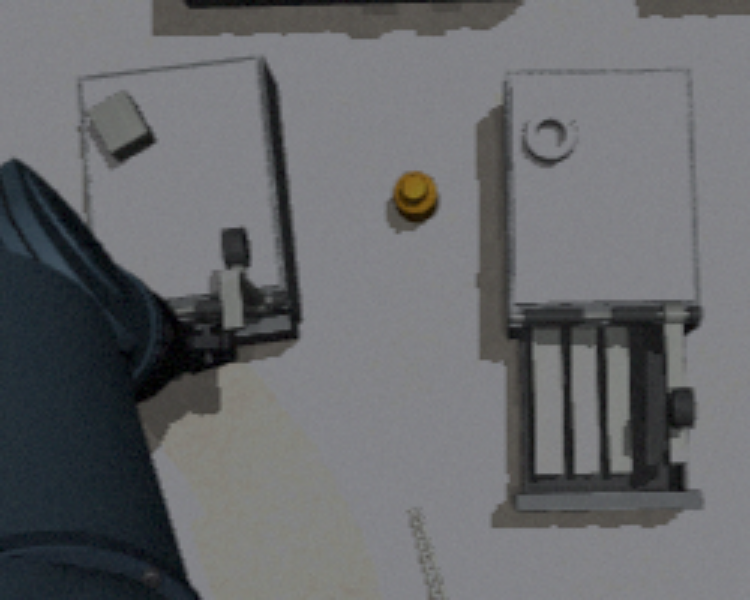

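The stay is still up, near (235,280), and the drawer is almost shut: its front edge is at about (265,328). There's no stop force yet, so I'll keep pushing gently.

apply_moves([
  [1,0.2,0,0,0,0,0],
  [1,0.4,0,0,0,0,0],
  [1,0.4,0,0,0,0,0],
])

```text
clock: 15.2
eef_pos: [0.5382, 0.1827, 0.2057]
ee_rot: [0.001, 0.999, 0.048, -0.002]
contact_force: [-7.4, -0.3, 5.1]
gripper_width: 0.001
grasp_force: 3.8
```

apply_moves([
  [1,0.2,0,0,0,0,0],
  [1,0.3,0,0,0,0,0],
  [1,0.3,0,0,0,0,0],
])

```text
clock: 15.58
eef_pos: [0.539, 0.183, 0.2053]
ee_rot: [0.001, 0.999, 0.048, -0.005]
contact_force: [-14.7, -2.0, 11.3]
gripper_width: 0.002
grasp_force: 7.7
```

At the end stop: contact puts the panel at x≈-101 mm, and the force is building. Backing off and rising.

apply_moves([
  [1,-2,0,0,0,0,0],
  [1,-6,0,0,0,0,0],
  [1,-10,0,0,0,0,0],
  [1,-10,0,-5,0,0,0],
  [1,-10,0,-11,0,0,0],
  [1,-10,0,-17,0,0,0],
  [1,-10,5,-20,0,0,0],
  [1,-10,11,-20,0,0,0],
  [1,-10,17,-20,0,0,0],
  [1,-10,23,-20,0,0,0],
  [1,-10,23,-20,0,0,0],
  [1,-10,23,-20,0,0,0],
])

```text
clock: 17.08
eef_pos: [0.4653, -0.055, 0.4062]
ee_rot: [-0.0, 0.999, 0.048, 0.0]
contact_force: [0.6, 1.1, -0.4]
gripper_width: -0.004
grasp_force: 0.0
```

Run:
```python
from fit import *
fit(("scene","top"))
c=manip.capture("scene");cv2.imwrite("pics/s5.png",cv2.resize(c["img"][80:330,130:480],None,fx=2.2,fy=2.2))
w=cloud(manip.capture("top"))
a=np.radians(5.4);X=np.array([np.cos(a),np.sin(a)]);Y=np.array([-X[1],X[0]])
d=w[...,:2]-[.653,.1676];x=d@X*1000;y=d@Y*1000;z=w[...,2]*1000
m=(abs(y)<50)&(z>20)&(x<-80)&(x>-150)&(z<90);print(x[m].min(),np.percentile(x[m],2))
```

```text
scene 570 [(1.08, 90), (1.24, 89), (1.37, 91)]
panel x None
top 283 [(1.07, 91), (1.19, 90), (1.2, 92)]
panel x [-102.08968009 -101.36979923 -100.11276212]
-102.85343806079409 -102.48319246404094
```

View pics/s5.png

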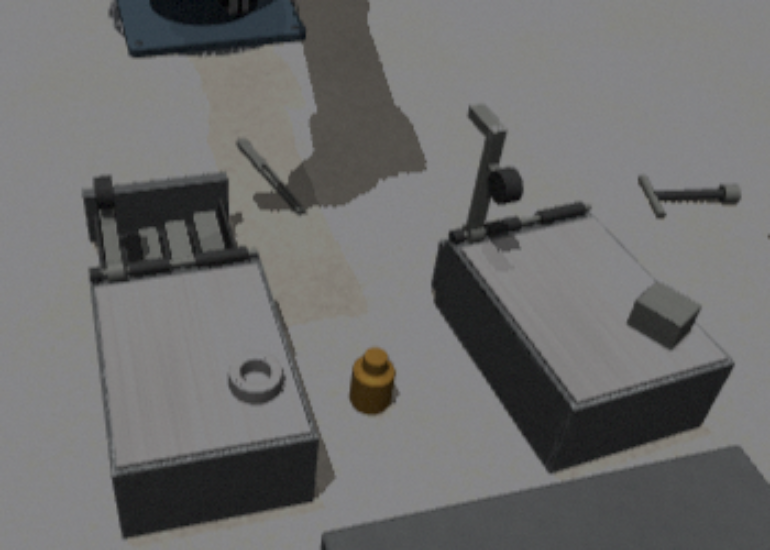

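The stay stands upright near (490,170), the collet drawer is shut (front at −102 mm), and the bar case at left is untouched with its stay down.

```bash
python3 -c "
from bench import manip
print(manip.finish_job())"
```

```text
the job is handed in; nothing more can be done
None
```

I handed the job in at about 17 s: the collet case's stay stands at about 90°, its drawer is fully shut, and the bar case's stay is still down.

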